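# Click the board stand round, drop its kickstand and hold the board up

## Task

Turn the board stand's round table one click counterclockwise (seen from above), so that the component side of the board faces the front of the stand. Then flip the frame's kickstand right over its centre until it points fully down behind the frame, and only then bring the leaning frame upright onto the kickstand's foot and hold it there: it is nose-heavy and tips forward if let go, so finish while your fingers are still holding the frame upright. Leave the beaker, parts tray, screwdriver and solder reel where they are.

Things in the scene. Friction and masses are not known exactly. Their poses are not given: they have to be found in the camera images.
- stand: The fixed board stand: a grey round plinth (250 mm across, 30 mm high) with a round aluminium table (300 mm across, top face 45 mm above the work surface) turning on it. Origin: centre of the plinth on the work surface; the table turns about the vertical through it. Its -x side is the front, marked by a small dark block with a white line that projects from the plinth to 167 mm from the centre. It does not move, but stands in another place and yaw each time.
- turntable (a joint): Angle of the round table about the vertical, rad, counterclockwise seen from above positive. It clicks into spring detents at 0 (start), 1.047 (one click, 60 degrees) and 2.094 (two clicks), range -0.15 to 2.25. Leaving a detent takes about 0.85 N m (about 7.5 N at the post); between detents it turns almost freely, and within about 0.15 of a detent it drops in by itself and stays, within 0.03.
- post_top (a point): Centre of the top face of the steel index post standing on the table: a plain round post 20 mm across, 45 mm tall (its top 90 mm above the work surface), 115 mm from the table's axis. It is the handle for turning the table, on the kickstand side of the frame, midway across. Its direction from the table's axis is the frame's back direction (called B).
- frame (a joint): Tilt of the board frame about its bottom hinge, rad. 0 = upright; negative = leaning forward, away from the post and the kickstand side; it rests at -0.35 at the start. Other stop +0.35. With the kickstand down its foot meets the table at about 0 and stops the frame (at most 0.05 beyond if pressed hard). Let go, it falls forward again: about 1.5 N at the rail holds it upright, 3 to 4 N lifts it.
- frame_hinge (a point): Middle of the frame's bottom hinge, on the table's axis, 65 mm above the work surface. Site axes: x is the back direction tilted with the frame, y runs along the hinge line (to the kickstand's end), z up the frame. The hinge line is level and square to B.
- rail_mid (a point): Middle of the frame's top rail, a round aluminium bar 14 mm across and 184 mm long, parallel to the hinge and 150 mm from it. Below the rail there is a free gap of about 35 mm before the upper edge of the 3 mm thick circuit board; components up to 42 mm stick out on the front side, lower down.
- kickstand (a joint): Angle of the kickstand about its pivot, measured from the frame, rad. 0 = stowed, pointing straight up along the end of the frame; it grows as the foot swings over backwards (in direction B) and down; 2.618 (150 degrees) = fully down on its stop, pointing down and backwards at 30 degrees to the frame. A spring throws it over centre: below about 1.0 it springs back up, above about 1.2 it snaps down by itself; 1.5 N at the foot moves it.
- kick_pivot (a point): Pivot of the kickstand, at the +y end of the frame (101 mm from its middle along the hinge direction), 100 mm up the frame from the hinge line. The pivot axis is parallel to the hinge line.
- kick_foot (a point): Middle of the kickstand's foot, a black rubber cross bar 14 mm across and 42 mm long, parallel to the pivot axis, 130.5 mm from the pivot at the end of an 8 mm steel leg. It projects mostly outwards, away from the frame: this point is 117 mm from the middle of the frame along the hinge direction, the bar from 95 to 137 mm. A dark stop block, 12 mm high, on the table lies just behind where the foot lands.
- beaker: Bystander: an empty glass beaker, 72 mm across, 95 mm tall; origin centre of its underside.
- parts_tray: Bystander: a grey open tray with four compartments, 120 x 90 x 30 mm; origin centre of its underside.
- screwdriver: Bystander: a screwdriver lying on the bench; origin on its underside.
- solder_reel: Bystander: a white reel, 60 mm across, 40 mm tall; origin centre of its underside.

How it is judged:
By the outcome, as a careful person would: the job done as asked, in the order asked, and still so for the second after the job is handed in, while the arm keeps its last pose, push and grip.
It also fails if it takes over 64 s, if anything falls off the work surface, if the arm or the gripper's body presses on something with over 40 N, if the wrist force passes 120 N, or if a joint passes its speed limit or range.

## Robot

A 7-joint arm with a two-finger parallel gripper is mounted at the origin on the work surface. World frame = base frame: x ahead of the robot, y to its left, z up, the work surface at z = 0. Lengths are in m, angles in rad, forces in N, time in s.
With the tool pointing down it reaches from about 0.4 to 0.85 m from the base axis. Payload 4.5 kg.
Tool frame: the origin (TCP) lies midway between the tips of the shut fingers; the grasp point (between the pads) lies 19 mm behind it; z points along the fingers, y is the direction in which the jaws open and shut (so a half turn about z gives the same grasp; the last joint's range is limited). The gripper opens to 88 mm and grips with 3 to 60 N. Pads are 18 mm wide; open, the fingers measure 123 mm over their backs; the gripper's body (75 mm by 187 mm) begins 45 mm behind the grasp point.
Start: joints at [-1.148, 0.689, -0.195, 1.565, 0.157, 0.902, -0.215], TCP at [0.237, 0.578, 0.239] pointing down, gripper open.
Joint ranges: [-3.01, 3.01], [-0.46, 2.08], [-1.47, 1.51], [0.13, 2.56], [-1, 4.14], [0.04, 2.09], [-2.66, 2.66]. Speed limits (rad/s): [2.57, 2.57, 3.14, 3.14, 3.14, 3.14, 3.14].

## Interface

Orientations are given as a unit quaternion [x, y, z, w].
In Python, from plant import r gives the robot as it stands. The module is installed in compiled form; this text tells all that it offers.
- The arm moves only by the tool carry_out, never from a script. Its argument "commands" is a list of rows, each a list of 6 numbers: the shift along the tool's x, y, z in m, then the turn, a rotation vector about the tool's x, y, z in degrees. In form: [[dx, dy, dz, wx, wy, wz], ...]. A call has 1 to 12 rows; each row is the pose to reach, as a shift and turn from the pose commanded when the call began, along the tool's axes at that moment; what a row does not reach only later rows make up. A row lasts 1/10 s, in which the tool goes at most 50 mm and 8.59 degrees, less where a joint would pass 70% of its speed; a pose out of reach is approached as far as the arm can. A call with a gripper value outside its range is refused whole. "fingers" is the closure in counts, from 0 (fully open) to 255 (shut), set as the call begins (left out, the last holds). The fingers move at their own pace and stop on an object; "grip_force" is the grip in N (left out, the last holds). Time passes only in rows, so rows that repeat a pose let the fingers close. It gives the time, the measured TCP pose, the force and the opening at its end, in the units of the state.
- r.get_state(): the state, without advancing time (a new reading comes with each control period).
- r.snapshot(name): name is "scene" or "top" or "wrist"; returns a dict with "img" (480x640x3 uint8, blue, green, red), "intrinsics" (3x3 intrinsics, pixels), "extrinsics" (4x4, takes a point from camera to world coordinates); the wrist camera has in their place "tool_from_camera" (4x4, takes a point from camera to tool coordinates, whose origin is the TCP and whose axes are the flange's). Camera axes: x right, y down, z forward; pixel columns grow to the right and rows downward; lengths in m; the calibration is good to about 2 mm. A picture is of the moment at which its call begins: read the wrist's pose just before it. There is no depth.
- r.finish_job(): hands the job in, once; it reports no verdict.
Trained networks look in a picture, given as the dict that the camera call returned (one of the last four; its "shot" number tells which), for a name from the list of things; names that differ only in an ending like _2 or _b are one class to them, and where a whole thing is asked for, a point or a joint stands for the part that bears it (a point fixed in the world has none). Each returns a list of dicts, best first, with "p" (0 to 1); they miss things now and then, are a little off and sometimes report something else, mostly with a low value. They report only what shows in the picture. A call takes as long as a camera call.
- r.spot_in(picture, label): "xyz" ([x, y, z] in m, in world coordinates, good to about 4 mm: the middle of the surface that is visible of it).
- r.spot_point(picture, label): "xyz" ([x, y, z] in m, in world coordinates, good to about 4 mm: a listed point, or the origin of a listed thing).
The state is a dict: "clock": time; "q": joint angles; "qd": joint speeds; "joint_torque": joint torques, N m; "tool_pos": TCP position; "eef_rot": TCP orientation; "contact_force": force on the tool from outside, world axes, zero at the start; "moment": the same for the moment, N m; "opening": opening from 0.0 (shut) to 1.0 (fully open).
Only numpy, scipy, OpenCV 4.12 (cv2) and the standard library are available. Lean on these libraries where they do the work, as an engineer would, in place of code of your own. Each camera call takes 0.05 s, during which the arm holds its last target.

## Working session

There is one attempt and no reset: what is moved stays moved. The work goes in short steps, Python scripts to look and compute and a tool call to move; the robot and the scene stay as the last step left them, time stands still between calls to the robot, and variables do not carry over. Pictures are saved under pics/ and viewed, and the job is handed in when it is done.

Besides the shell and the picture viewer there is one more tool, called after "Emit:" by a JSON object that holds its "name" and its "arguments". carry_out: Moves the arm, as the interface text tells. Its arguments: {"type":"object","properties":{"commands":{"type":"array","items":{"type":"array","items":{"type":"number"}}},"fingers":{"type":"number"},"grip_force":{"type":"number"}},"required":["commands"]}

```bash
mkdir -p pics
cat > h.py <<'E'
from plant import r
import numpy as np, cv2
from scipy.spatial.transform import Rotation as R
def st():
    s=r.get_state()
    print('t',round(s['clock'],2),'pos',np.round(s['tool_pos'],4),'q',np.round(s['eef_rot'],4),'F',np.round(s['contact_force'],1),'op',round(s['opening'],3),'j',np.round(s['q'],2))
    return s
def snap(c,name):
    p=r.snapshot(c); cv2.imwrite('pics/'+name+'.png',p['img']); return p
def pts(p,labels):
    for l in labels:
        o=r.spot_point(p,l)
        print(l,[(np.round(d['xyz'],3).tolist(),round(d['p'],2)) for d in o[:2]])
def cmd(s,pos):  # world target -> tool shift
    return R.from_quat(s['eef_rot']).inv().apply(np.array(pos)-s['tool_pos'])
E
python3 - <<'E'
from h import *
s=st()
print(R.from_quat(s['eef_rot']).as_matrix().round(3))
for c in ['scene','top']:
    p=snap(c,c+'0')
    print(c); pts(p,['stand','post_top','frame_hinge','rail_mid','kick_pivot','kick_foot','beaker','parts_tray','screwdriver','solder_reel'])
    print(np.round(p['extrinsics'],3))
E
```

```text
t 0.0 pos [0.2367 0.5778 0.2379] q [ 1.931e-01  9.812e-01 -9.000e-04 -1.000e-04] F [ 0.7 -0.2  1. ] op 1.002 j [-1.15  0.69 -0.19  1.57  0.16  0.9  -0.22]
[[-0.925  0.379 -0.001]
 [ 0.379  0.925 -0.002]
 [-0.    -0.002 -1.   ]]
scene
stand [([0.572, 0.098, 0.0], 0.71)]
post_top [([0.6, -0.012, 0.092], 0.7)]
frame_hinge [([0.572, 0.104, 0.063], 0.66)]
rail_mid [([0.563, 0.151, 0.206], 0.58)]
kick_pivot [([0.664, 0.16, 0.16], 0.7), ([0.668, 0.2, 0.283], 0.63)]
kick_foot [([0.669, 0.201, 0.284], 0.74)]
beaker [([0.434, 0.412, 0.003], 0.82), ([0.666, 0.159, 0.159], 0.31)]
parts_tray [([0.42, -0.407, 0.003], 0.79)]
screwdriver [([0.624, 0.432, -0.003], 0.7)]
solder_reel [([0.598, -0.375, -0.002], 0.92)]
[[-0.319  0.816 -0.482  1.284]
 [ 0.948  0.276 -0.16   0.257]
 [ 0.003 -0.508 -0.861  1.543]
 [ 0.     0.     0.     1.   ]]
top
stand [([0.575, 0.098, 0.002], 0.59)]
post_top [([0.596, -0.015, 0.09], 0.7)]
frame_hinge [([0.571, 0.102, 0.064], 0.73)]
rail_mid [([0.564, 0.145, 0.205], 0.94)]
kick_pivot [([0.662, 0.157, 0.159], 0.96), ([0.6, -0.017, 0.088], 0.29)]
kick_foot [([0.672, 0.203, 0.279], 0.59)]
beaker [([0.437, 0.414, -0.001], 0.73)]
parts_tray [([0.418, -0.406, -0.001], 0.96)]
screwdriver [([0.622, 0.433, 0.002], 0.67)]
solder_reel [([0.596, -0.373, -0.002], 0.94)]
[[-0.011 -0.985  0.173  0.31 ]
 [-1.     0.012  0.006 -0.004]
 [-0.008 -0.173 -0.985  1.347]
 [ 0.     0.     0.     1.   ]]
```

View pics/scene0.png

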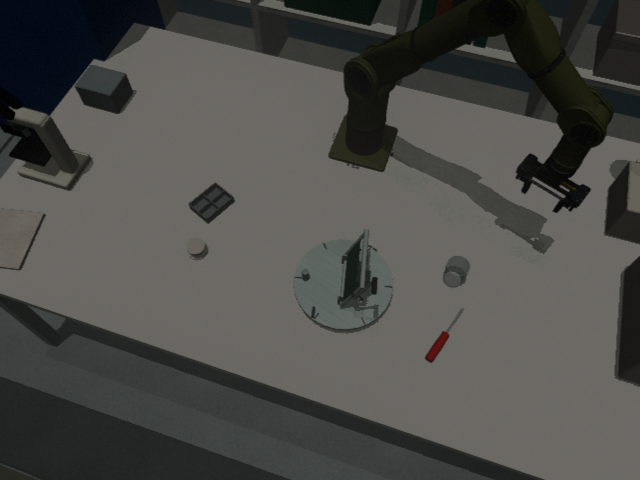

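View pics/top0.png

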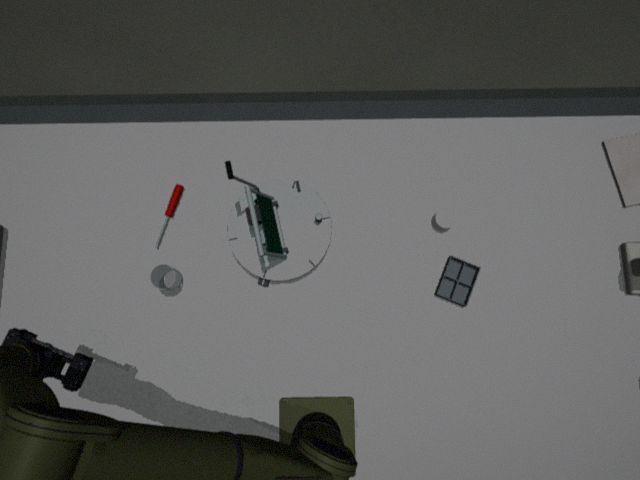

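Emit:
{"name": "carry_out", "arguments": {"commands": [[0,0,-0.05,0,0,0],[-0.02,-0.015,-0.1,0,0,8],[-0.558,-0.41,-0.11,0,0,54.7],[-0.558,-0.41,-0.11,0,0,54.7],[-0.558,-0.41,-0.11,0,0,54.7],[-0.558,-0.41,-0.11,0,0,54.7],[-0.558,-0.41,-0.11,0,0,54.7],[-0.558,-0.41,-0.11,0,0,54.7],[-0.558,-0.41,-0.11,0,0,54.7],[-0.558,-0.41,-0.11,0,0,54.7],[-0.558,-0.41,-0.11,0,0,54.7],[-0.558,-0.41,-0.11,0,0,54.7]], "fingers": 0, "grip_force": 20}}

```text
clock: 2.3
tool_pos: [0.5098, 0.131, 0.3452]
eef_rot: [0.622, 0.783, 0.0, 0.0]
contact_force: [-0.4, 0.7, -1.0]
opening: 1.001
```

```bash
cat >> h.py <<'E'
def plan(s,pos,ydeg):
    """tool down, tool y at ydeg in world -> shift & rotvec(deg)"""
    a=np.radians(ydeg); y=np.array([np.cos(a),np.sin(a),0]); z=np.array([0,0,-1.]); x=np.cross(y,z)
    T=R.from_matrix(np.stack([x,y,z],1)); C=R.from_quat(s['eef_rot'])
    print('cmd',np.round(cmd(s,pos),4),np.round((C.inv()*T).as_rotvec(degrees=True),2))
E
python3 - <<'E'
from h import *
s=st(); plan(s,[0.598,-0.013,0.15],13)
E
```

```text
t 2.3 pos [0.5098 0.131  0.3452] q [6.222e-01 7.829e-01 4.000e-04 0.000e+00] F [-0.4  0.7 -1. ] op 1.001 j [-0.4   0.43  0.09  1.72 -0.05  0.99 -0.06]
cmd [-0.1602  0.0533  0.1951] [ 0.04 -0.02  0.04]
```

Emit:
{"name": "carry_out", "arguments": {"commands": [[-0.16,0.053,0,0,0,0],[-0.16,0.053,0,0,0,0],[-0.16,0.053,0,0,0,0],[-0.16,0.053,0,0,0,0],[-0.16,0.053,0.05,0,0,0],[-0.16,0.053,0.1,0,0,0],[-0.16,0.053,0.145,0,0,0],[-0.16,0.053,0.145,0,0,0],[-0.16,0.053,0.145,0,0,0]]}}

```text
clock: 3.2
tool_pos: [0.597, -0.0106, 0.2004]
eef_rot: [0.622, 0.783, 0.0, -0.0]
contact_force: [-0.1, -0.2, 1.0]
opening: 1.0
```

Run:
```python
from h import *
s=st(); p=snap('wrist','w1'); print(np.round(p['tool_from_camera'],3))
pts(p,['post_top']); p=snap('scene','s1'); pts(p,['post_top'])
plan(s,[0.598,-0.013,0.06],13)
```

```text
t 3.2 pos [ 0.597  -0.0106  0.2004] q [ 6.221e-01  7.830e-01  1.000e-04 -3.000e-04] F [-0.1 -0.2  1. ] op 1.0 j [-0.11  0.7   0.08  1.7  -0.08  0.75  0.24]
[[-0.    -0.956 -0.293  0.075]
 [ 1.    -0.    -0.001  0.   ]
 [ 0.001 -0.293  0.956 -0.147]
 [ 0.     0.     0.     1.   ]]
post_top [([0.599, -0.009, 0.093], 0.77)]
post_top [([0.598, -0.013, 0.09], 0.59)]
cmd [-0.0026  0.0005  0.1404] [-0.01 -0.03  0.06]
```

View pics/w1.png

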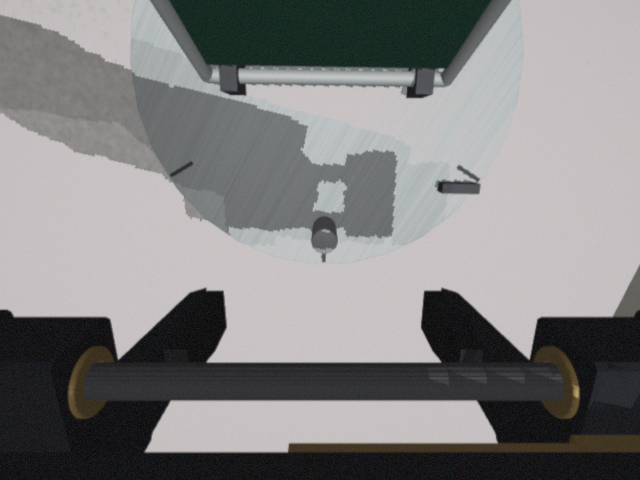

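View pics/s1.png

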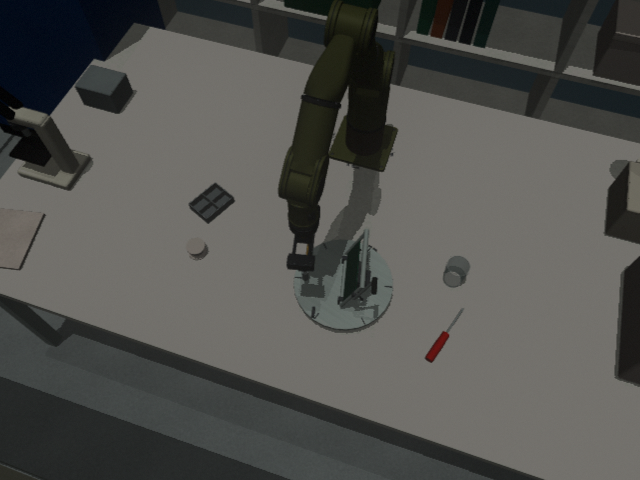

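Emit:
{"name": "carry_out", "arguments": {"commands": [[-0.002,0,0.04,0,0,0],[-0.002,0,0.08,0,0,0],[-0.002,0,0.115,0,0,0],[-0.002,0,0.138,0,0,0],[-0.002,0,0.138,0,0,0],[-0.002,0,0.138,0,0,0]]}}

```text
clock: 4.0
tool_pos: [0.5985, -0.0132, 0.0633]
eef_rot: [0.622, 0.783, 0.001, 0.001]
contact_force: [-0.0, 0.4, 0.4]
opening: 0.998
```

Emit:
{"name": "carry_out", "arguments": {"commands": [[0,0,0,0,0,0],[0,0,0,0,0,0],[0,0,0,0,0,0],[0,0,0,0,0,0],[0,0,0,0,0,0],[0,0,0,0,0,0],[0,0,0,0,0,0],[0,0,0,0,0,0]], "fingers": 255, "grip_force": 15}}

```text
clock: 4.8
tool_pos: [0.5972, -0.0132, 0.0618]
eef_rot: [0.622, 0.783, -0.0, -0.0]
contact_force: [-0.2, -0.5, 0.1]
opening: 0.297
```

Run:
```python
from h import *
s=st()
c=np.array([0.572,0.1005])
# arc about centre with actual position
d=s['tool_pos'][:2]-c; rad=np.hypot(*d); print('rad',rad,np.degrees(np.arctan2(d[1],d[0])))
d=d/rad*0.115
C=R.from_quat(s['eef_rot'])
p0=s['tool_pos'].copy()
for a in range(5,66,5):
    A=R.from_euler('z',a,degrees=True)
    v=A.apply(np.r_[d,0]); pos=np.r_[c+v[:2],p0[2]]
    print(a,np.round(C.inv().apply(pos-p0),4),np.round((C.inv()*A*C).as_rotvec(degrees=True),1))
```

```text
t 4.8 pos [ 0.5972 -0.0132  0.0618] q [ 6.224e-01  7.827e-01 -0.000e+00 -1.000e-04] F [-0.2 -0.5  0.1] op 0.297 j [-0.08  0.9   0.05  1.78 -0.09  0.46  0.25]
rad 0.1164418159501127 -77.51523845257155
5 [ 0.0018  0.01   -0.    ] [ 0. -0. -5.]
10 [ 0.003  0.02  -0.   ] [  0.  -0. -10.]
15 [ 0.0051  0.0298 -0.    ] [  0.  -0. -15.]
20 [ 0.008   0.0394 -0.    ] [  0.  -0. -20.]
25 [ 0.0118  0.0487 -0.    ] [  0.  -0. -25.]
30 [ 0.0163  0.0577 -0.    ] [  0.  -0. -30.]
35 [ 0.0216  0.0662 -0.    ] [  0.  -0. -35.]
40 [ 0.0277  0.0742 -0.    ] [  0.  -0. -40.]
45 [ 0.0344  0.0816 -0.    ] [  0.  -0. -45.]
50 [ 0.0417  0.0885 -0.    ] [  0.  -0. -50.]
55 [ 0.0496  0.0947 -0.    ] [  0.  -0. -55.]
60 [ 0.058   0.1001 -0.    ] [  0.  -0. -60.]
65 [ 0.0669  0.1049 -0.    ] [  0.  -0. -65.]
```

Emit:
{"name": "carry_out", "arguments": {"commands": [[0,0,0,0,0,0],[0,0,0,0,0,0],[0,0,0,0,0,0],[0,0,0,0,0,0]]}}

```text
clock: 5.2
tool_pos: [0.5978, -0.0131, 0.0618]
eef_rot: [0.622, 0.783, 0.0, 0.0]
contact_force: [3.4, 0.8, -2.3]
opening: 0.218
```

Emit:
{"name": "carry_out", "arguments": {"commands": [[0.001,0.005,0,0,0,-2.5],[0.001,0.01,0,0,0,-5],[0.002,0.015,0,0,0,-7.5],[0.003,0.02,0,0,0,-10],[0.004,0.025,0,0,0,-12.5],[0.005,0.03,0,0,0,-15],[0.0065,0.0345,0,0,0,-17.5],[0.008,0.0395,0,0,0,-20],[0.0098,0.044,0,0,0,-22.5],[0.0118,0.0487,0,0,0,-25],[0.014,0.0532,0,0,0,-27.5],[0.0163,0.0577,0,0,0,-30]]}}

```text
clock: 6.4
tool_pos: [0.6504, 0.0144, 0.0617]
eef_rot: [0.397, 0.918, -0.001, 0.001]
contact_force: [0.3, -4.4, -2.6]
opening: 0.222
```

Run:
```python
from h import *
s=st()
c=np.array([0.572,0.1005])
d=s['tool_pos'][:2]-c; rad=np.hypot(*d); th=np.degrees(np.arctan2(d[1],d[0]));print('rad',rad,th)
B=th
p0=s['tool_pos'].copy(); C=R.from_quat(s['eef_rot'])
for a in range(-45,-11,3):
    v=.115*np.array([np.cos(np.radians(a)),np.sin(np.radians(a))])
    print(a,np.round(C.inv().apply(np.r_[c+v,p0[2]]-p0),4), round(th-a,1))
```

```text
t 6.4 pos [0.6504 0.0144 0.0617] q [ 3.973e-01  9.177e-01 -8.000e-04  5.000e-04] F [ 0.3 -4.4 -2.6] op 0.222 j [-0.06  0.95 -0.07  1.6   0.1   0.59  0.57]
rad 0.11648526711176056 -47.69267341635684
-45 [ 0.0015  0.0054 -0.    ] -2.7
-42 [ 0.0019  0.0114 -0.    ] -5.7
-39 [ 0.0025  0.0174 -0.    ] -8.7
-36 [ 0.0035  0.0234 -0.    ] -11.7
-33 [ 0.0048  0.0292 -0.    ] -14.7
-30 [ 0.0064  0.0351 -0.    ] -17.7
-27 [ 0.0083  0.0408 -0.0001] -20.7
-24 [ 0.0105  0.0464 -0.0001] -23.7
-21 [ 0.013   0.0519 -0.0001] -26.7
-18 [ 0.0157  0.0572 -0.0001] -29.7
-15 [ 0.0188  0.0624 -0.0001] -32.7
-12 [ 0.0221  0.0674 -0.0001] -35.7
```

Emit:
{"name": "carry_out", "arguments": {"commands": [[0.0008,0.0054,0,0,0,-2.7],[0.0012,0.0114,0,0,0,-5.7],[0.002,0.0174,0,0,0,-8.7],[0.003,0.0234,0,0,0,-11.7],[0.0043,0.0292,0,0,0,-14.7],[0.006,0.0351,0,0,0,-17.7],[0.008,0.0408,0,0,0,-20.7],[0.0102,0.0464,0,0,0,-23.7],[0.0127,0.0519,0,0,0,-26.7],[0.0155,0.0572,0,0,0,-29.7],[0.016,0.0578,0,0,0,-30],[0.016,0.0578,0,0,0,-30]]}}

```text
clock: 7.6
tool_pos: [0.6832, 0.0656, 0.0617]
eef_rot: [0.147, 0.989, -0.0, 0.002]
contact_force: [4.3, -4.0, -4.0]
opening: 0.224
```

Emit:
{"name": "carry_out", "arguments": {"commands": [[0,0,0,0,0,0],[0,0,0,0,0,0],[0,0,0,0,0,0],[0,0,0,0,0,0],[0,0,0,0,0,0],[0,0,-0.02,0,0,0],[0,0,-0.06,0,0,0],[0,0,-0.11,0,0,0],[0,0,-0.16,0,0,0],[0,0,-0.2,0,0,0],[0,0,-0.24,0,0,0],[0,0,-0.28,0,0,0]], "fingers": 0}}

```text
clock: 8.8
tool_pos: [0.6807, 0.0669, 0.3439]
eef_rot: [0.147, 0.989, 0.0, 0.0]
contact_force: [0.5, 0.4, 0.0]
opening: 0.999
```

Run:
```python
from h import *
s=st()
for c in ['scene','top']:
    p=snap(c,c+'2')
    print(c); pts(p,['stand','post_top','frame_hinge','rail_mid','kick_pivot','kick_foot'])
p=snap('wrist','w2')
```

```text
t 8.8 pos [0.6807 0.0669 0.3439] q [1.474e-01 9.891e-01 2.000e-04 1.000e-04] F [0.5 0.4 0. ] op 0.999 j [-0.04  0.69 -0.25  1.21  0.17  1.26  0.98]
scene
stand [([0.575, 0.1, -0.001], 0.56)]
post_top [([0.623, 0.428, -0.001], 0.69), ([0.686, 0.07, 0.092], 0.62)]
frame_hinge [([0.573, 0.103, 0.064], 0.56), ([0.536, 0.232, 0.283], 0.17)]
rail_mid [([0.527, 0.116, 0.206], 0.67)]
kick_pivot [([0.572, 0.211, 0.163], 0.75)]
kick_foot [([0.533, 0.235, 0.282], 0.5)]
top
stand []
post_top []
frame_hinge [([0.57, 0.102, 0.066], 0.62), ([0.594, -0.373, 0.001], 0.56)]
rail_mid [([0.524, 0.115, 0.204], 0.68)]
kick_pivot [([0.569, 0.208, 0.158], 0.89)]
kick_foot [([0.536, 0.238, 0.281], 0.55)]
```

Run:
```python
import cv2
a=cv2.imread('pics/scene2.png')[160:360,240:480]; cv2.imwrite('pics/c2.png',cv2.resize(a,None,fx=3,fy=3,interpolation=3))
```

```text
(no output)
```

View pics/c2.png

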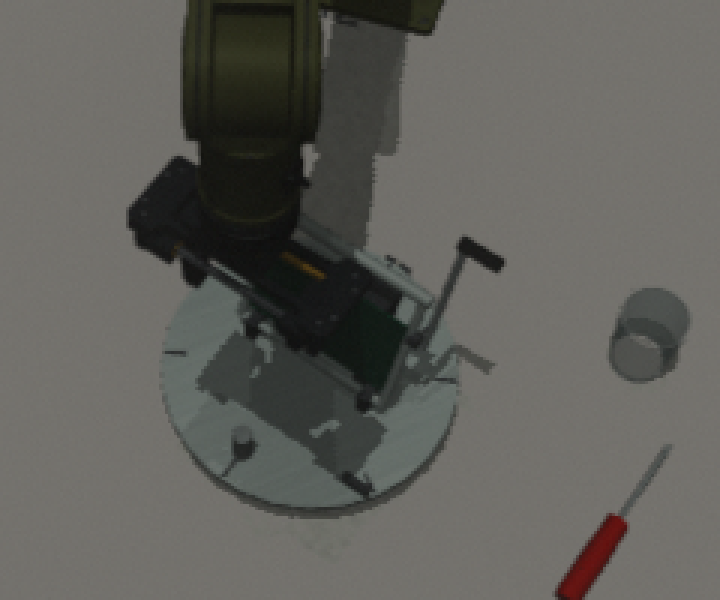

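View pics/w2.png

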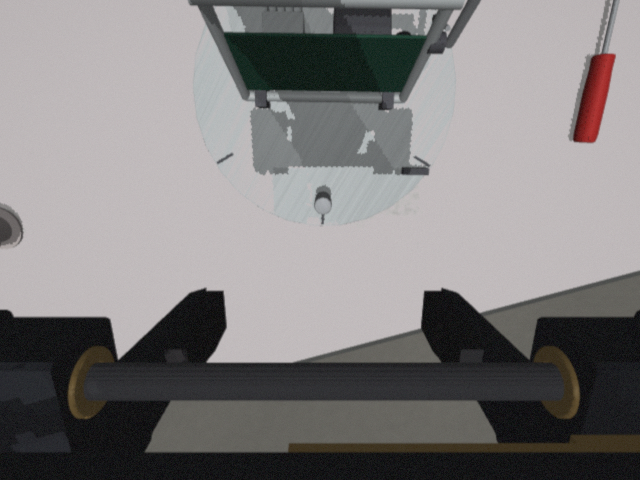

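Emit:
{"name": "carry_out", "arguments": {"commands": [[0.02,0,-0.02,0,0,0],[0.06,0.03,-0.02,0,0,0],[0.1,0.06,-0.02,0,0,0],[0.14,0.09,-0.02,0,0,0],[0.18,0.11,-0.02,0,0,0],[0.22,0.13,-0.02,0,0,0],[0.245,0.13,-0.02,0,0,0],[0.245,0.13,-0.02,0,0,0],[0.245,0.13,0.02,0,0,0],[0.245,0.13,0.06,0,0,0],[0.245,0.13,0.08,0,0,0],[0.245,0.13,0.08,0,0,0]], "fingers": 255}}

```text
clock: 10.75
tool_pos: [0.4841, 0.2607, 0.2591]
eef_rot: [0.148, 0.989, -0.002, -0.002]
contact_force: [0.6, 0.4, 0.3]
opening: 0.008
```

```bash
cat >> h.py <<'E'
c0=np.array([0.572,0.1005]); th=np.radians(-17.2); Bv=np.array([np.cos(th),np.sin(th)]); Yv=np.array([-Bv[1],Bv[0]])
def loc(p): d=np.array(p[:2])-c0; return np.round([d@Bv,d@Yv,p[2]],4)
E
python3 - <<'E'
from h import *
s=st(); print(loc(s['tool_pos']))
p=snap('scene','s3'); o=r.spot_point(p,'kick_foot'); print([(loc(d['xyz']),d['p']) for d in o])
a=p['img'][160:360,240:480]; cv2.imwrite('pics/c3.png',cv2.resize(a,None,fx=3,fy=3,interpolation=3))
p=snap('wrist','w3')
E
```

```text
t 10.75 pos [0.4841 0.2607 0.2591] q [ 0.1483  0.9889 -0.0022 -0.002 ] F [0.6 0.4 0.3] op 0.008 j [-0.41  0.57 -0.27  1.76  0.19  0.84  0.5 ]
[-0.1313  0.127   0.2591]
[(array([-0.0774,  0.1187,  0.2815]), 0.69)]
```

View pics/c3.png

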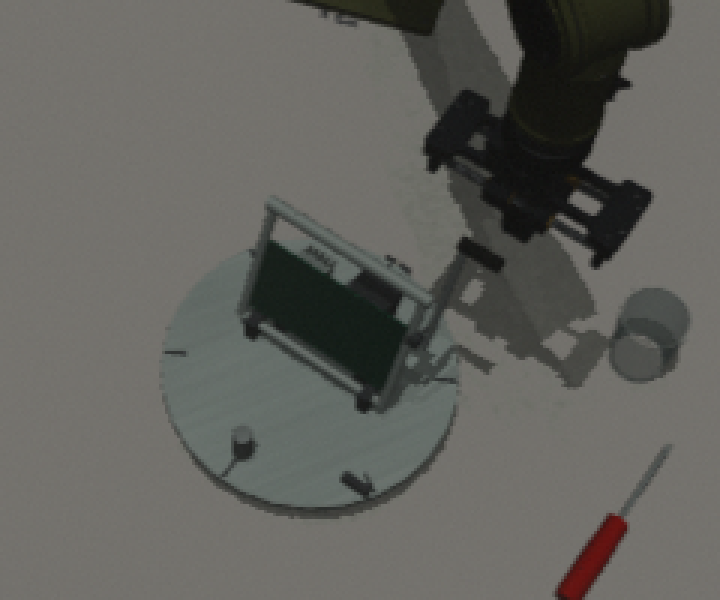

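View pics/w3.png

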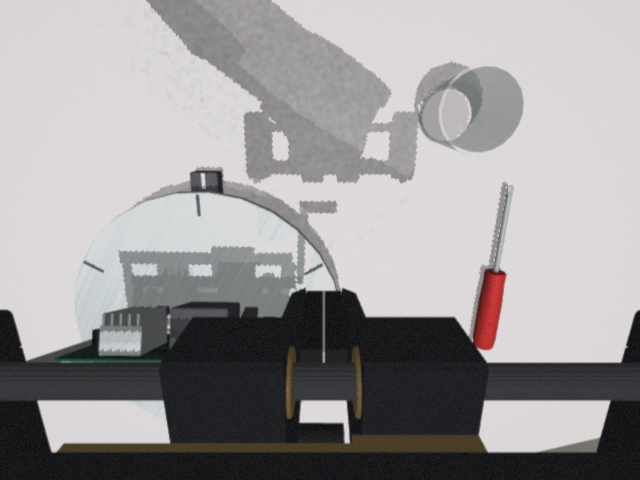

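Emit:
{"name": "carry_out", "arguments": {"commands": [[-0.016,0,-0.003,0,0,0],[-0.031,0,-0.004,0,0,0],[-0.043,0,-0.006,0,0,0],[-0.055,0,-0.007,0,0,0],[-0.068,0,-0.009,0,0,0],[-0.081,0,-0.009,0,0,0],[-0.096,0,-0.009,0,0,0],[-0.111,0,-0.007,0,0,0],[-0.126,0,-0.003,0,0,0],[-0.141,0,0,0,0,0],[-0.156,0,0.007,0,0,0],[-0.171,0,0.015,0,0,0]]}}

```text
clock: 12.1
tool_pos: [0.6496, 0.2124, 0.2473]
eef_rot: [0.148, 0.989, 0.0, 0.001]
contact_force: [0.4, 0.3, 0.4]
opening: 0.005
```

Run:
```python
from h import *
s=st(); print(loc(s['tool_pos']))
p=snap('scene','s4'); 
for l in ['kick_foot','rail_mid']: print(l,[(loc(d['xyz']),d['p']) for d in r.spot_point(p,l)])
a=p['img'][160:360,240:480]; cv2.imwrite('pics/c4.png',cv2.resize(a,None,fx=3,fy=3,interpolation=3))
```

```text
t 12.1 pos [0.6496 0.2124 0.2473] q [1.477e-01 9.890e-01 3.000e-04 7.000e-04] F [0.4 0.3 0.4] op 0.005 j [-0.26  0.77 -0.26  1.36  0.21  1.04  0.72]
[0.041  0.1299 0.2473]
kick_foot [(array([0.0568, 0.1166, 0.2536]), 0.48)]
rail_mid [(array([-0.0497,  0.002 ,  0.2069]), 0.78)]
```

View pics/c4.png

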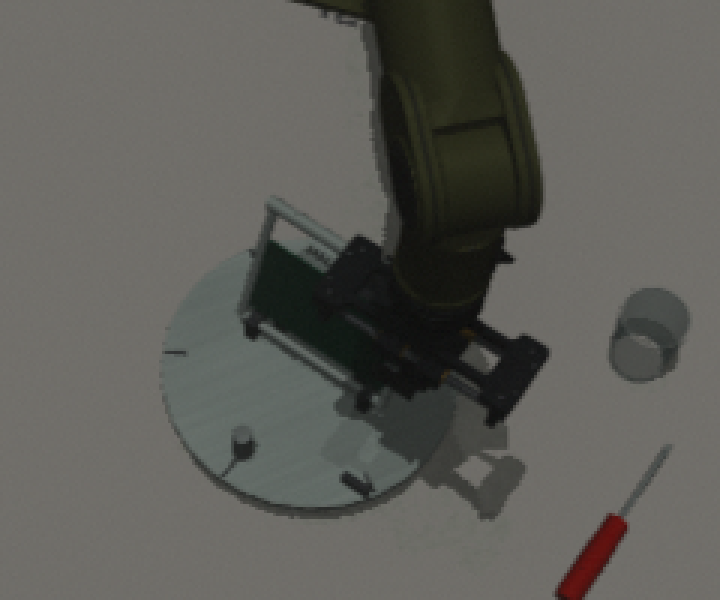

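Emit:
{"name": "carry_out", "arguments": {"commands": [[-0.008,0,0.004,0,0,0],[-0.016,0,0.009,0,0,0],[-0.024,0,0.014,0,0,0],[-0.03,0,0.018,0,0,0],[-0.035,0,0.02,0,0,0],[-0.035,0,0.02,0,0,0],[-0.035,0,0.02,0,0,0]]}}

```text
clock: 12.95
tool_pos: [0.6817, 0.2027, 0.2268]
eef_rot: [0.148, 0.989, 0.0, -0.0]
contact_force: [0.2, 0.2, 0.9]
opening: 0.006
```

Run:
```python
from h import *
s=st(); print(loc(s['tool_pos']))
p=snap('scene','s5'); 
for l in ['kick_foot','rail_mid']: print(l,[(loc(d['xyz']),d['p']) for d in r.spot_point(p,l)])
a=p['img'][160:360,240:480]; cv2.imwrite('pics/c5.png',cv2.resize(a,None,fx=3,fy=3,interpolation=3))
```

```text
t 12.95 pos [0.6817 0.2027 0.2268] q [ 1.476e-01  9.891e-01  1.000e-04 -1.000e-04] F [0.2 0.2 0.9] op 0.006 j [-0.24  0.83 -0.25  1.28  0.21  1.06  0.76]
[0.0746 0.1301 0.2268]
kick_foot [(array([0.0685, 0.1143, 0.0756]), 0.41)]
rail_mid [(array([-0.0488,  0.0014,  0.2052]), 0.87)]
```

View pics/c5.png

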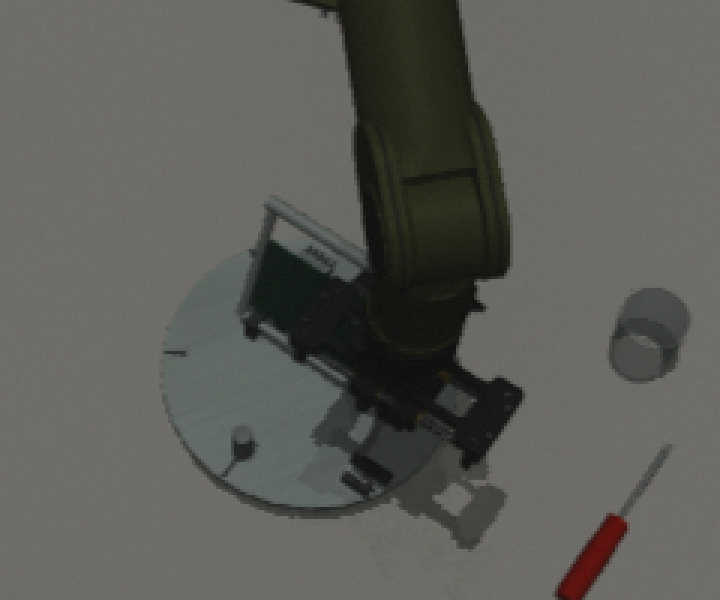

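Emit:
{"name": "carry_out", "arguments": {"commands": [[0.0,0,-0.045,0,0,8],[0.01,-0.02,-0.085,0,0,16],[0.03,-0.04,-0.085,0,0,24],[0.05,-0.06,-0.085,0,0,32],[0.07,-0.08,-0.085,0,0,40],[0.09,-0.1,-0.085,0,0,48],[0.11,-0.12,-0.085,0,0,56],[0.125,-0.13,-0.085,0,0,64],[0.125,-0.13,-0.085,0,0,72],[0.125,-0.13,-0.085,0,0,80],[0.125,-0.13,-0.085,0,0,88],[0.125,-0.13,-0.085,0,0,90]], "fingers": 0}}

```text
clock: 14.3
tool_pos: [0.5241, 0.1151, 0.3122]
eef_rot: [0.804, 0.594, 0.0, 0.0]
contact_force: [-0.3, 0.4, -0.3]
opening: 1.0
```

Run:
```python
from h import *
s=st(); print(loc(s['tool_pos'])); print(R.from_quat(s['eef_rot']).as_matrix().round(3))
p=snap('scene','s6')
for l in ['kick_foot','rail_mid']: print(l,[(loc(d['xyz']),d['p']) for d in r.spot_point(p,l)])
a=p['img'][160:360,240:480]; cv2.imwrite('pics/c6.png',cv2.resize(a,None,fx=3,fy=3,interpolation=3))
p=snap('wrist','w6')
for l in ['rail_mid']: print(l,[(loc(d['xyz']),d['p']) for d in r.spot_point(p,l)])
plan(s,np.r_[c0-.05*Bv,.19],-17.2)
```

```text
t 14.3 pos [0.5241 0.1151 0.3122] q [8.042e-01 5.944e-01 3.000e-04 1.000e-04] F [-0.3  0.4 -0.3] op 1.0 j [-0.4   0.48  0.16  1.75 -0.09  0.92 -0.51]
[-5.010e-02 -3.000e-04  3.122e-01]
[[ 0.293  0.956  0.001]
 [ 0.956 -0.293  0.   ]
 [ 0.     0.001 -1.   ]]
kick_foot [(array([0.0674, 0.1167, 0.0757]), 0.76)]
rail_mid [(array([-0.0481,  0.0033,  0.2065]), 0.88)]
rail_mid [(array([-0.049 ,  0.0019,  0.2046]), 0.6)]
cmd [ 0.0002 -0.      0.1222] [ 0.03 -0.03  0.14]
```

View pics/c6.png

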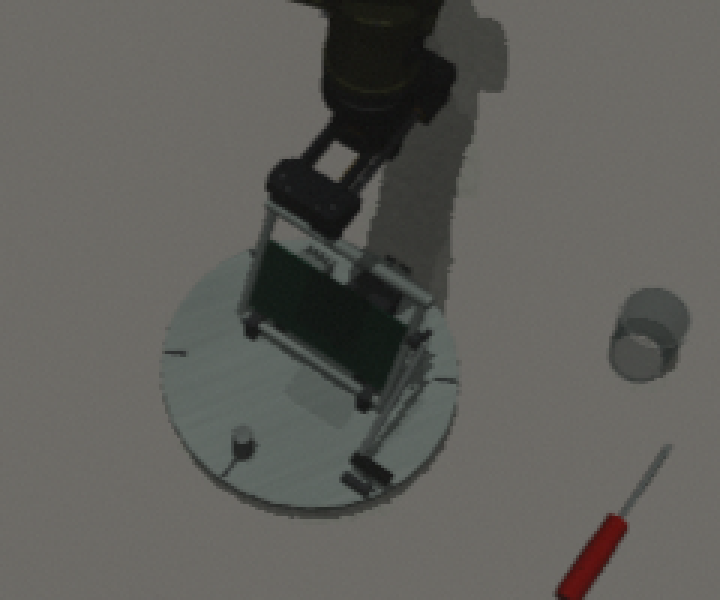

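View pics/w6.png

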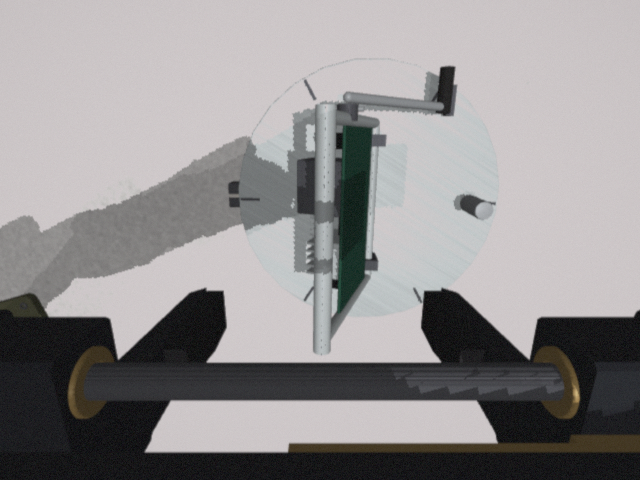

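Emit:
{"name": "carry_out", "arguments": {"commands": [[0,0,0.045,0,0,0],[0,0,0.085,0,0,0],[0,0,0.11,0,0,0],[0,0,0.122,0,0,0],[0,0,0.122,0,0,0],[0,0,0.122,0,0,0]]}}

```text
clock: 15.15
tool_pos: [0.5251, 0.1148, 0.1907]
eef_rot: [0.804, 0.595, 0.001, 0.0]
contact_force: [-0.5, -0.1, -0.0]
opening: 1.0
```

Emit:
{"name": "carry_out", "arguments": {"commands": [[0,0,0,0,0,0],[0,0,0,0,0,0],[0,0,0,0,0,0],[0,0,0,0,0,0],[0,0,0,0,0,0],[0,0,0,0,0,0],[0,0,0,0,0,0],[0,0,0,0,0,0],[0,0,0,0,0,0],[0,0,0,0,0,0],[0,0,0,0,0,0],[0,0,0,0,0,0]], "fingers": 255, "grip_force": 10}}

```text
clock: 16.35
tool_pos: [0.5241, 0.1147, 0.1898]
eef_rot: [0.804, 0.595, -0.0, -0.0]
contact_force: [-0.0, 0.2, -0.5]
opening: 0.152
```

Run:
```python
from h import *
s=st(); print(loc(s['tool_pos']))
p0=s['tool_pos']; b0=.15*np.sin(-.35); z0=.15*np.cos(.35)
for a in np.linspace(-.35,0.02,13)[1:]:
    print(round(a,3),np.round(.15*np.sin(a)-b0,4),np.round(-(.15*np.cos(a)-z0),4))
```

```text
t 16.35 pos [0.5241 0.1147 0.1898] q [ 8.037e-01  5.950e-01 -1.000e-04 -1.000e-04] F [-0.   0.2 -0.5] op 0.152 j [-0.37  0.65  0.12  1.89 -0.12  0.61 -0.48]
[-0.05   -0.0006  0.1898]
-0.319 0.0044 -0.0015
-0.288 0.0088 -0.0029
-0.257 0.0132 -0.0041
-0.227 0.0177 -0.0053
-0.196 0.0222 -0.0062
-0.165 0.0268 -0.0071
-0.134 0.0314 -0.0077
-0.103 0.036 -0.0083
-0.072 0.0406 -0.0087
-0.042 0.0452 -0.009
-0.011 0.0498 -0.0091
0.02 0.0544 -0.0091
```

Emit:
{"name": "carry_out", "arguments": {"commands": [[0,0.0044,-0.0015,0,0,0],[0,0.0088,-0.003,0,0,0],[0,0.0132,-0.004,0,0,0],[0,0.0177,-0.0053,0,0,0],[0,0.0222,-0.0062,0,0,0],[0,0.0268,-0.007,0,0,0],[0,0.0314,-0.0077,0,0,0],[0,0.036,-0.0083,0,0,0],[0,0.0406,-0.0087,0,0,0],[0,0.0452,-0.009,0,0,0],[0,0.049,-0.009,0,0,0],[0,0.049,-0.009,0,0,0]]}}

```text
clock: 17.55
tool_pos: [0.572, 0.0996, 0.1988]
eef_rot: [0.804, 0.595, 0.0, 0.001]
contact_force: [-3.1, -1.7, 1.6]
opening: 0.155
```

Run:
```python
from h import *
s=st(); print(loc(s['tool_pos'])); F=s['contact_force'];print('FB',F[:2]@Bv,'FY',F[:2]@Yv)
p=snap('scene','s7')
for l in ['kick_foot','rail_mid','post_top']: print(l,[(loc(d['xyz']),d['p']) for d in r.spot_point(p,l)])
a=p['img'][160:360,240:480]; cv2.imwrite('pics/c7.png',cv2.resize(a,None,fx=3,fy=3,interpolation=3))
```

```text
t 17.55 pos [0.572  0.0996 0.1988] q [8.040e-01 5.946e-01 3.000e-04 6.000e-04] F [-3.1 -1.7  1.6] op 0.155 j [-0.32  0.68  0.12  1.76 -0.11  0.71 -0.44]
[ 0.0003 -0.0008  0.1988]
FB -2.4265295680495997 FY -2.5291586183717514
kick_foot [(array([0.0671, 0.1143, 0.0553]), 0.58)]
rail_mid [(array([-0.0004, -0.0008,  0.2163]), 0.61)]
post_top [(array([ 0.1168, -0.0044,  0.0942]), 0.64)]
```

View pics/c7.png

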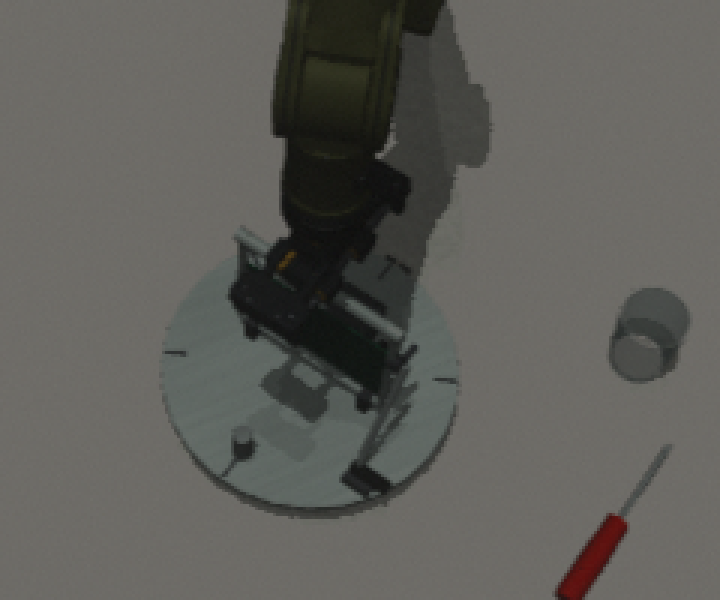

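Emit:
{"name": "carry_out", "arguments": {"commands": [[0,0.001,0,0,0,0],[0,0.002,0,0,0,0],[0,0.002,0,0,0,0],[0,0.002,0,0,0,0]]}}

```text
clock: 18.15
tool_pos: [0.5729, 0.0994, 0.1988]
eef_rot: [0.804, 0.595, -0.0, 0.0]
contact_force: [-3.1, -4.0, 1.6]
opening: 0.155
```

Run:
```python
from h import *
s=st(); print(loc(s['tool_pos'])); F=s['contact_force'];print('FB',F[:2]@Bv,'FY',F[:2]@Yv)
```

```text
t 18.15 pos [0.5729 0.0994 0.1988] q [ 8.038e-01  5.949e-01 -3.000e-04  1.000e-04] F [-3.1 -4.   1.6] op 0.155 j [-0.32  0.68  0.12  1.75 -0.11  0.71 -0.44]
[ 0.0012 -0.0008  0.1988]
FB -1.8201121814640149 FY -4.710449919686542
```

Emit:
{"name": "carry_out", "arguments": {"commands": [[0,0.001,0,0,0,0],[0,0.002,0,0,0,0],[0,0.002,0,0,0,0],[0,0.002,0,0,0,0]]}}

```text
clock: 18.55
tool_pos: [0.5735, 0.0992, 0.1988]
eef_rot: [0.804, 0.595, -0.001, -0.001]
contact_force: [-4.5, -4.4, 3.4]
opening: 0.156
```

Emit:
{"name": "carry_out", "arguments": {"commands": [[0,0.001,0,0,0,0],[0,0.001,0,0,0,0],[0,0.001,0,0,0,0]]}}

```text
clock: 18.85
tool_pos: [0.5737, 0.0991, 0.1987]
eef_rot: [0.804, 0.595, -0.002, -0.001]
contact_force: [-7.3, -2.8, 5.8]
opening: 0.157
```

Run:
```python
from h import *
s=st(); print(loc(s['tool_pos'])); F=s['contact_force'];print('FB',F[:2]@Bv,'FY',F[:2]@Yv)
for c in ['scene','top']:
  p=snap(c,c+'8')
  for l in ['kick_foot','kick_pivot','rail_mid','post_top']: print(l,[(loc(d['xyz']),d['p']) for d in r.spot_point(p,l)])
```

```text
t 18.85 pos [0.5737 0.0991 0.1987] q [ 0.8036  0.5951 -0.0018 -0.0014] F [-7.3 -2.8  5.8] op 0.157 j [-0.32  0.69  0.12  1.75 -0.11  0.72 -0.44]
[ 0.0021 -0.0008  0.1987]
FB -6.197344161406513 FY -4.812091303562721
kick_foot [(array([0.0676, 0.1138, 0.056 ]), 0.68), (array([-0.0487,  0.3288, -0.002 ]), 0.17)]
kick_pivot [(array([0.0042, 0.1055, 0.1679]), 0.94), (array([-0.0463,  0.3294, -0.0042]), 0.38)]
rail_mid [(array([0.0055, 0.0011, 0.2153]), 0.81)]
post_top [(array([ 0.1174, -0.0011,  0.0955]), 0.89)]
kick_foot []
kick_pivot []
rail_mid []
post_top []
```

Emit:
{"name": "carry_out", "arguments": {"commands": [[0,0,0,0,0,0],[0,0,0,0,0,0],[0,0,0,0,0,0],[0,0,0,0,0,0],[0,0,0,0,0,0],[0,0,0,0,0,0],[0,0,0,0,0,0],[0,0,0,0,0,0]]}}

```text
clock: 20.15
tool_pos: [0.5737, 0.0991, 0.1987]
eef_rot: [0.804, 0.595, -0.002, -0.001]
contact_force: [-7.9, -2.5, 6.3]
opening: 0.156
```

Run:
```python
from h import *
s=st(); print(loc(s['tool_pos']))
p=snap('scene','s9'); a=p['img'][160:360,240:480]; cv2.imwrite('pics/c9.png',cv2.resize(a,None,fx=3,fy=3,interpolation=3))
pts(p,['beaker','parts_tray','screwdriver','solder_reel'])
p=snap('wrist','w9')
```

```text
t 20.15 pos [0.5737 0.0991 0.1987] q [ 0.8036  0.5952 -0.0018 -0.0014] F [-7.9 -2.5  6.3] op 0.156 j [-0.32  0.69  0.12  1.75 -0.11  0.72 -0.44]
[ 0.002  -0.0008  0.1987]
beaker [([0.435, 0.414, 0.002], 0.79)]
parts_tray [([0.419, -0.405, 0.002], 0.63)]
screwdriver [([0.622, 0.429, -0.002], 0.72)]
solder_reel [([0.6, -0.377, -0.002], 0.78)]
```

View pics/c9.png

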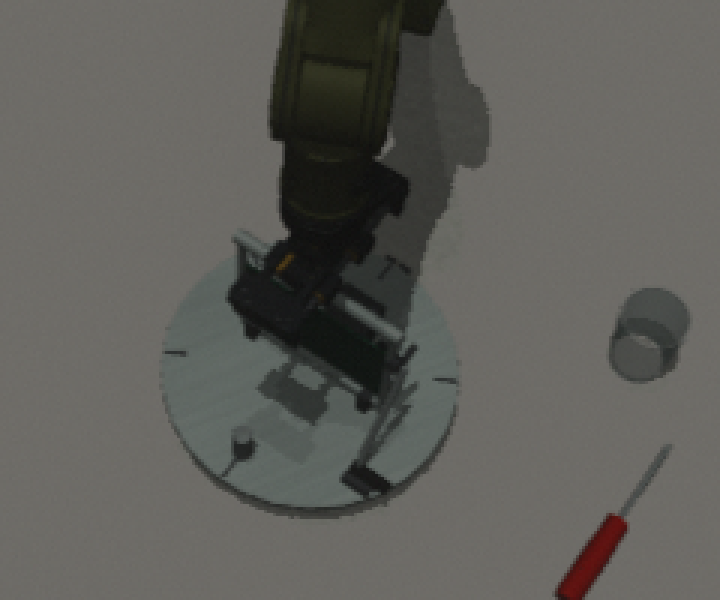

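View pics/w9.png

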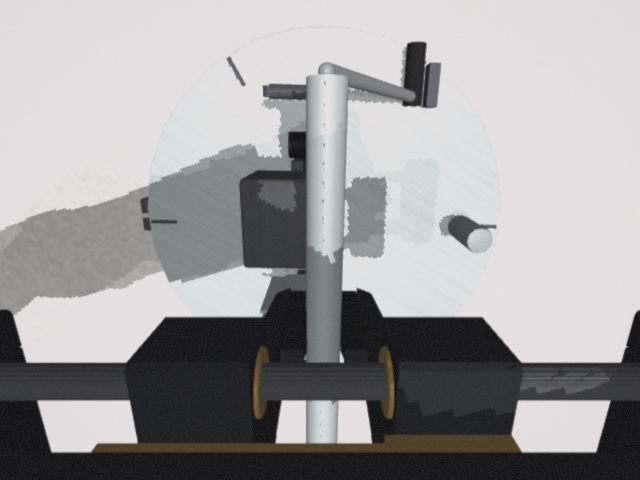

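```bash
python3 -c "
from h import *
print(r.finish_job()); st()"
```

```text
the job is handed in; nothing more can be done
None
the job is handed in; nothing more can be done
```

The job is handed in at about 20 s of the 64 s allowed, and my last checks all showed it done as asked; the interface gives no verdict.

- **Table:** I gripped the index post and turned the table one click counterclockwise. The post moved about 60° to roughly -17°, and the front mark now lines up with the table's tick.
- **Kickstand:** I pushed the foot over centre with closed fingers while the frame was still leaning, and it snapped fully down. The foot was seen at z 0.076 m; 0.075 m was expected.
- **Frame:** I then gripped the rail and brought the frame upright until the foot met the table. The motion stopped at about +0.01 to +0.015 rad by my own calculation, with a backward push of about 7 N.
- **Hold:** The fingers still grip the rail (opening about 14 mm). The pose and force stayed steady over the 0.8 s hold before hand-in.
- **Bystanders:** The beaker, tray, screwdriver and reel were found within about 4 mm of their starting positions, which is the detection accuracy.

The top camera found none of the four points I asked for on the last pass, so the final check rests on the scene camera, the wrist camera and the force readings. There was also a sideways force of about 5 N along the rail after the lift, which I did not explain; it caused no visible motion.

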